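# Cover the glass tub and hold the run dial at its third click

## Robot

A 6-joint arm with a two-finger parallel gripper is mounted at the origin on the work surface. World frame = base frame: x ahead of the robot, y to its left, z up, the work surface at z = 0. Lengths are in mm, angles in rad, forces in N, time in s.
With the tool pointing down it reaches from about 350 to 975 mm from the base axis. Payload 7.1 kg.
Tool frame: the origin (TCP) lies on the front face of the gripper's body, between the roots of the fingers; the fingertips stand 80 mm ahead of it and the grasp point (between the pads) lies 61 mm ahead of it (ctrl.tcp_to_grasp is the distance from the TCP to the grasp point, in mm); z points along the fingers, y is the direction in which the jaws open and shut (so a half turn about z gives the same grasp; the last joint's range is limited). The gripper opens to 88 mm and grips with 3 to 60 N. Pads are 20 mm wide; open, the fingers measure 115 mm over their backs; the gripper's body (75 mm by 178 mm) begins 61 mm behind the grasp point.
Start: joints at [-1.156, 0.423, 1.63, -0, 1.089, -0.019], TCP at [262.716, -567.085, 302.675] pointing down, gripper open.
Joint ranges: [-3, 3], [-0.9, 2.11], [0.09, 2.58], [-1.31, 4.45], [0.11, 2.69], [-2.54, 2.54]. Speed limits (rad/s): [2.39, 2.39, 3.01, 3.14, 3.14, 3.14].

## Interface

Orientations are given as a rotation vector (axis times angle).
In Python, from workcell import telemetry, get_image, ctrl gives the robot as it stands.
- The arm moves only by the tool send_rows, never from a script. Its argument "rows" is a list of rows, each a list of 5 numbers: the shift along the tool's x, y, z in m, then the turn about the tool's z in rad, then the opening, from -1 (shut) to 1 (fully open). A call has 1 to 5 rows; each row shifts and turns the commanded pose from where the row before left it, along the tool's axes as they then stand; what a row does not reach is not made up. A row lasts 1/10 s, in which the tool goes at most 50 mm and 8.59 degrees, less where a joint would pass 70% of its speed; a pose out of reach is approached as far as the arm can. A call with a gripper value outside its range is refused whole. The fingers move at their own pace and stop on an object; the grip force is fixed at half the most. Time passes only in rows, so rows that do not move let the fingers close. It gives the time, the measured TCP pose, the force and the opening at its end, in the units of the state.
- telemetry.get_obs(): the state, without advancing time (a new reading comes with each control period).
- get_image(name): name is "side" or "top"; returns a dict with "color" (480x640x3 uint8, blue, green, red), "z_map" (480x640 float32, mm along the optical axis (not along the pixel's ray), 0 where there is no reading), "camera_matrix" (3x3 intrinsics, pixels), "k1" (the pictures are not rectified: a ray, as slopes to the right and down, at radius r is drawn at 1 + k1 r^2 times it, then the intrinsics apply), "rvec" (rotation vector, rad) and "tvec" (3), from world to camera coordinates, as OpenCV has them. Camera axes: x right, y down, z forward; pixel columns grow to the right and rows downward; lengths in mm; the calibration is good to about 2 mm. A picture is of the moment at which its call begins.
- ctrl.close_job(): hands the job in, once; it reports no verdict.
The state is a dict: "t": time; "qpos": joint angles; "qvel": joint speeds; "joint_torque": joint torques, N m; "ee_pos": TCP position; "orientation": TCP orientation; "ft_force": force on the tool from outside, world axes, zero at the start; "moment": the same for the moment, N m; "width": finger opening in mm.
Only numpy, scipy, OpenCV 4.12 (cv2) and the standard library are available. Lean on these libraries where they do the work, as an engineer would, in place of code of your own. Each camera call takes 0.05 s, during which the arm holds its last target.

## Task

Set the large round cover on the open steel tub of glass petals so that it sits level and fully down in the rim, without dropping it, and let go of it. Only then turn the spring-return dial on the control box clockwise, past its first two clicks to the third and last, and hold it there: finish while still holding the dial against its spring, do not let it go back. Leave everything else on the bench where it is.

Things in the scene. Friction and masses are not known exactly. Their poses are not given: they have to be found in the camera images.
- tub: fixed open round steel tub with foil-edged glass petals lying in it: outer diameter 132 mm, wall 4 mm (mouth 124 mm across), 75 mm tall, rubber foot 144 mm across. Origin: centre of its underside, z up. It stands in a different place each time.
- tub_rim (a point): centre of the tub's mouth, at the height of the rim (75 mm above the bench), z up.
- cover: the large loose cover, about 0.25 kg, plug down on the bench: aluminium disc 140 mm across, 5 mm thick; under it a plug 116 mm across, 8 mm deep; on top a black round knob 26 mm across, 40 mm tall. Origin: centre of the plug's underside, z up; disc z = 8 to 13 mm, knob 13 to 53 mm. Seated, the disc rests on the rim, the plug inside with 4 mm play all round: origin 8 mm below the rim.
- cover_knob (a point): on the large cover's knob axis, 39 mm above the cover's origin: a good height to grip the knob.
- control: fixed grey control box 110 x 110 x 50 mm with the dial on its top. Origin: centre of its underside, z up. Stands in a different place and at a different yaw each time. Black marks on its pale top plate show the dial's rest (short mark) and the three clicks (long marks).
- dial_grip (a point): on the dial's upright axis, in the middle of its finger bar, 83 mm above the bench. x lies along the bar and turns with the dial; z up. The dial is a black disc 60 mm across (top 59 mm above the bench) carrying a bar 56 mm long, 16 mm thick, 34 mm tall (59 to 93 mm above the bench); a white line marks its pointer end, at -x.
- dial (a joint): dial angle in rad, 0 at rest, growing clockwise seen from above. Clicks at 0.4, 0.8, 1.2; end stop at 1.25. It never stays at a click: the spring drives it back to 0 with about 0.06 N m at rest, 0.12 N m at the third click, 0.03 N m more or less between clicks; the stop is hard.
- small_cover: bystander: a smaller cover of the same make, disc 88 mm across, same 26 mm knob; too small for the tub. Origin: centre of its underside.
- petal_a: bystander: glass petal edged in copper foil, 55 x 36 x 6 mm, lying flat. Origin: centre of its underside.
- petal_b: bystander: another such petal, 55 x 36 x 6 mm.
- foil_roll: bystander: roll of copper foil lying flat, 76 mm across, 12 mm tall. Origin: centre of its underside.
- flux_jar: bystander: closed jar, 64 mm across, 85 mm tall. Origin: centre of its underside.
- tin: bystander: closed steel tin, 68 mm across, 75 mm tall. Origin: centre of its underside.
- brush: bystander: hand brush lying along its x axis, 0.2 m long, handle to -x. Origin: middle of its length, underside.
- weight: bystander: steel block 70 x 45 x 30 mm. Origin: centre of its underside.
There are look-alikes about, which are no part of the job. Leave any green or purple look-alike of the tub alone.

How it is judged:
By the outcome, as a careful person would: the job done as asked, in the order asked, and still so for the second after the job is handed in, while the arm keeps its last pose, push and grip.
It also fails if it takes over 56 s, if anything falls off the work surface, if the arm or the gripper's body presses on something with over 40 N, if the wrist force passes 120 N, or if a joint passes its speed limit or range.

## Working session

There is one attempt and no reset: what is moved stays moved. The work goes in short steps, Python scripts to look and compute and a tool call to move; the robot and the scene stay as the last step left them, time stands still between calls to the robot, and variables do not carry over. Pictures are saved under pics/ and viewed, and the job is handed in when it is done.

Besides the shell and the picture viewer there is one more tool, called after "Emit:" as a command line: name --pt "numbers of a row" for each row, then --argument value for the rest. send_rows: Moves the arm, as the interface text tells. Its arguments: {"type":"object","properties":{"rows":{"type":"array"}},"required":["rows"]}

```bash
mkdir -p pics; ls
cat > h.py <<'E'
import numpy as np,cv2,json
from workcell import telemetry,get_image,ctrl
def snap(n,tag):
    d=get_image(n); cv2.imwrite(f'pics/{tag}.png',d['color']); np.save(f'pics/{tag}.npy',d,allow_pickle=True); return d
def load(tag): return np.load(f'pics/{tag}.npy',allow_pickle=True).item()
def rays(d,uv):
    K=np.array(d['camera_matrix']);uv=np.atleast_2d(uv).astype(float)
    p=cv2.undistortPoints(uv.reshape(-1,1,2),K,np.array([float(d['k1']),0,0,0])).reshape(-1,2)
    return p
def RT(d): return cv2.Rodrigues(np.array(d['rvec'],float))[0],np.array(d['tvec'],float).reshape(3)
def onplane(d,uv,z):
    p=rays(d,uv);R,t=RT(d);c=-R.T@t
    v=np.c_[p,np.ones(len(p))]@R
    s=(z-c[2])/v[:,2]; return c+v*s[:,None]
def depthpts(d,uv):
    uv=np.atleast_2d(uv).astype(int);p=rays(d,uv);R,t=RT(d)
    z=d['z_map'][uv[:,1],uv[:,0]]
    return (np.c_[p,np.ones(len(p))]*z[:,None]-t)@R
E
python3 - <<'E'
from h import *
for n in('side','top'):
    d=snap(n,n+'0');R,t=RT(d);print(n,-R.T@t,d['k1'],np.array(d['camera_matrix']).tolist())
o=telemetry.get_obs();print(o); print(ctrl.tcp_to_grasp)
E
```

```text
pics
side [-31.43033609 665.68674771 613.3408779 ] -0.08493557721682855 [[461.6661188686914, 0.0, 313.5456015602902], [0.0, 461.6661188686914, 244.52069647376132], [0.0, 0.0, 1.0]]
top [ 329.88066717  -23.6366534  1451.42646942] -0.06228890470725617 [[482.5068143158097, 0.0, 316.72060929492557], [0.0, 482.5068143158097, 240.57137936240338], [0.0, 0.0, 1.0]]
{'t': 0.1, 'qpos': array([-1.15600533e+00,  4.23728249e-01,  1.63059006e+00,  1.55204113e-05,
        1.08854489e+00, -1.90288757e-02]), 'qvel': array([ 0.00053057, -0.00309467, -0.00295195, -0.00011248,  0.00142218,
       -0.00159414]), 'joint_torque': array([ 8.76055510e-04, -5.45609879e+01, -2.74324697e+01,  6.46487321e-02,
        1.88500376e-02,  6.42945665e-06]), 'ee_pos': array([ 262.57298063, -566.76064708,  302.01116913]), 'orientation': array([-3.06675934e+00, -6.75831849e-01,  3.71034333e-04]), 'ft_force': array([-0.4853793 , -0.07791725,  0.19977356]), 'moment': array([-0.01955764, -0.01099856, -0.03941475]), 'width': 87.67593966905054}
61.3
```

View pics/side0.png

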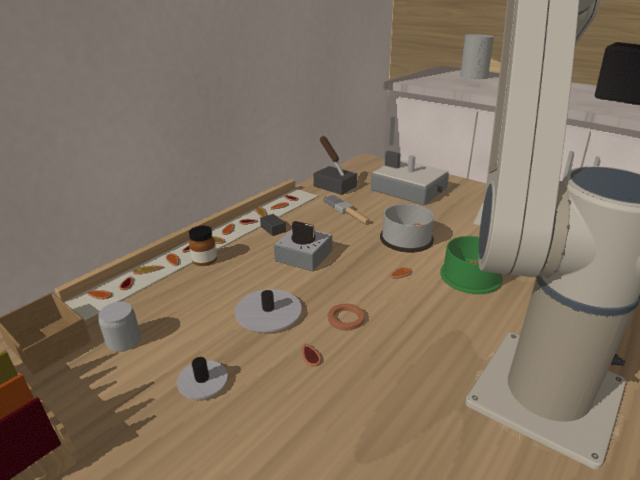

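View pics/top0.png

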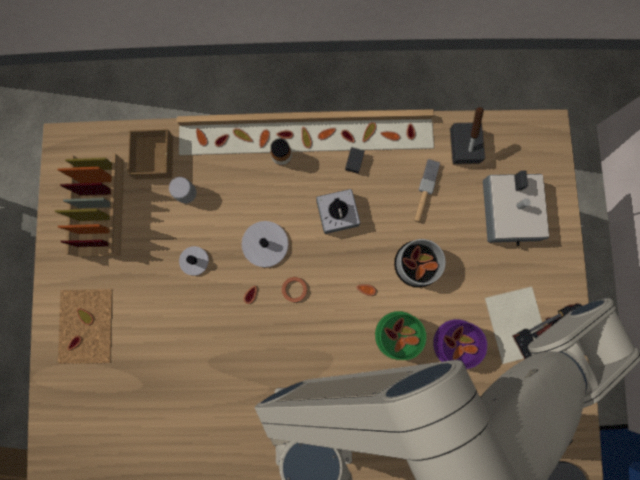

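The pictures show the steel tub at top (420,263), the large cover at (265,244) with its knob at (264,243), and the control box at (338,210). The small cover is at (194,261), and the green and purple tubs are to be left alone. Next I measure these.

Run:
```python
from h import *
d=load('top0');im=d['color']
for n,(x,y,w,h) in dict(cover=(235,215,60,60),tub=(385,230,70,65),ctl=(310,180,56,60)).items():
    c=im[y:y+h,x:x+w]; cv2.imwrite(f'pics/c_{n}.png',cv2.resize(c,None,fx=8,fy=8,interpolation=cv2.INTER_CUBIC))
for u in [(250,255),(265,243),(420,238),(399,263),(338,208),(325,222),(347,198),(400,200)]:print(u,depthpts(d,u)[0].round(1))
```

```text
(250, 255) [502.9 173.2  14.5]
(265, 243) [532.3 123.5  54.6]
(420, 238) [ 542.4 -342.8    2.5]
(399, 263) [ 461.6 -263.4   68.2]
(338, 208) [622.7 -91.6  93. ]
(325, 222) [590.  -53.9  54.2]
(347, 198) [ 661.5 -121.5   50.7]
(400, 200) [ 662.6 -288.2    1.5]
```

Run:
```python
import cv2,numpy as np
a=[cv2.resize(cv2.imread(f'pics/c_{n}.png'),(390,390)) for n in('tub','ctl')]
cv2.imwrite('pics/m1.png',np.hstack(a))
```

```text
(no output)
```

View pics/m1.png

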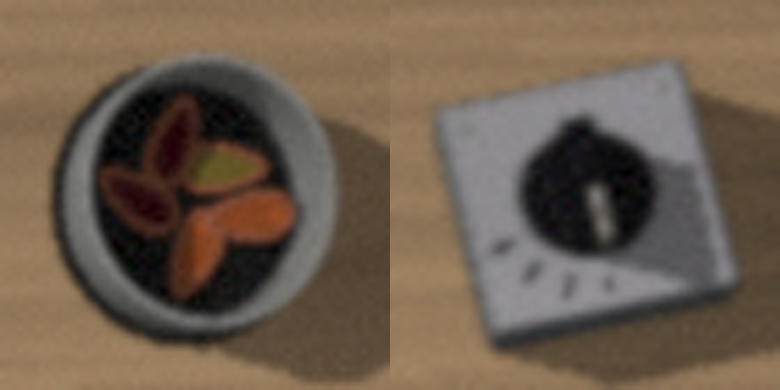

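View pics/c_cover.png

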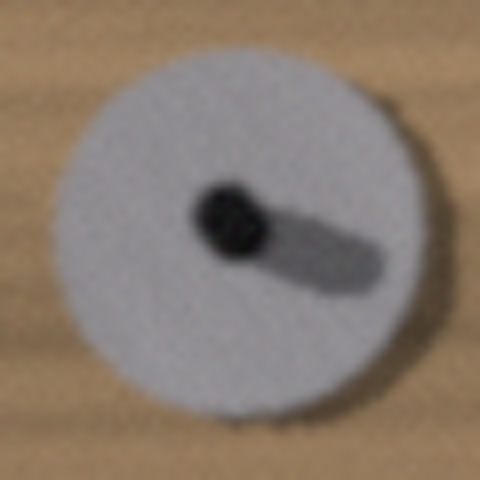

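```bash
cat > m.py <<'E'
from h import *
from scipy.optimize import least_squares
def box(x,y,w,h):
    g=np.mgrid[y:y+h,x:x+w]; return np.c_[g[1].ravel(),g[0].ravel()]
def circ(P):
    f=lambda q,P:np.hypot(P[:,0]-q[0],P[:,1]-q[1])-q[2]
    r=least_squares(f,[*P[:,:2].mean(0),60],args=(P,),loss='soft_l1');return r.x,np.sqrt(np.mean(r.fun**2))
E
python3 - <<'E'
from m import *
d=load('top0');hsv=cv2.cvtColor(d['color'],cv2.COLOR_BGR2HSV)
def cont(x,y,w,h,smax,vmin):
    m=((hsv[...,1]<smax)&(hsv[...,2]>vmin)).astype(np.uint8);mm=np.zeros_like(m);mm[y:y+h,x:x+w]=m[y:y+h,x:x+w]
    cs,_=cv2.findContours(mm,cv2.RETR_EXTERNAL,cv2.CHAIN_APPROX_NONE);return max(cs,key=cv2.contourArea)
c=cont(235,215,60,60,50,70);P=onplane(d,c.reshape(-1,2),13);print('cover top',circ(P))
c=cont(380,225,75,70,60,70);P=onplane(d,c.reshape(-1,2),75);print('tub top',circ(P))
for n,b,lo,hi in [('cover disc',(235,215,60,60),8,19),('knob',(255,230,22,24),40,62),('tub rim',(385,230,70,65),66,82),('bar',(318,185,40,45),84,100),('dialdisc',(318,185,40,45),55.5,65)]:
    uv=box(*b);P=depthpts(d,uv);k=(P[:,2]>lo)&(P[:,2]<hi);Q=P[k]
    r=cv2.minAreaRect(Q[:,:2].astype(np.float32))
    print(n,len(Q),Q.mean(0).round(1),Q.min(0).round(1),Q.max(0).round(1),[np.round(v,1) for v in r])
# box corners etc. at z=50
c=cont(310,180,56,60,60,60);e=cv2.minAreaRect(onplane(d,c.reshape(-1,2),50)[:,:2].astype(np.float32));print('box',e)
# white pointer
ys,xs=np.where((hsv[200:222,330:348,1]<90)&(hsv[200:222,330:348,2]>110))
print(np.c_[xs+330,ys+200].tolist())
s=load('side0')
cv2.imwrite('pics/s1.png',np.hstack([cv2.resize(s['color'][215:275,268:340],(400,333),interpolation=2),cv2.resize(s['color'][200:252,373:440],(400,333),interpolation=2)]))
E
```

```text
cover top (array([536.85720986, 128.86671966,  69.20756761]), np.float64(0.9287782069333425))
tub top (array([ 463.15138033, -325.82474109,   67.91597362]), np.float64(2.448761633617486))
cover disc 1475 [537.4 130.1  13.2] [457.9  39.7   8. ] [619.2 210.   19. ] [array([542. , 123.8]), array([174.5, 150.1]), np.float64(83.8)]
knob 64 [536.3 129.5  51.5] [524.4 117.6  42. ] [547.7 141.7  57.7] [array([536. , 129.7]), array([23.1, 24.3]), np.float64(1.5)]
tub rim 254 [ 465.2 -331.9   73.4] [ 398.5 -396.4   66.1] [ 529.7 -263.4   81.7] [array([ 463.8, -329.3]), array([131.9, 130.6]), np.float64(45.3)]
bar 111 [625.9 -92.   92.5] [ 599.8 -102.9   84.3] [652.8 -80.7  99.7] [array([626.7, -92. ]), array([55.4, 16. ]), np.float64(11.5)]
dialdisc 232 [625.6 -93.1  58.8] [ 570.5 -146.2   55.5] [681.4 -35.1  65. ] [array([626.6, -91.9]), array([105.1, 104. ]), np.float64(11.2)]
box ((623.714111328125, -92.76947784423828), (115.66786193847656, 112.2712173461914), 11.591882705688477)
[[330, 200], [331, 200], [332, 200], [343, 200], [344, 200], [345, 200], [346, 200], [347, 200], [330, 201], [331, 201], [345, 201], [346, 201], [347, 201], [330, 202], [346, 202], [347, 202], [347, 203], [339, 210], [340, 214], [330, 217], [331, 217], [330, 218], [331, 218], [332, 218], [330, 219], [331, 219], [332, 219], [333, 219], [334, 219], [330, 220], [331, 220], [332, 220], [333, 220], [334, 220], [335, 220], [336, 220], [337, 220], [338, 220], [339, 220], [340, 220], [341, 220], [331, 221], [332, 221], [333, 221], [334, 221], [335, 221], [336, 221], [337, 221], [338, 221], [339, 221], [340, 221], [341, 221], [342, 221], [343, 221], [344, 221], [345, 221]]
```

View pics/s1.png

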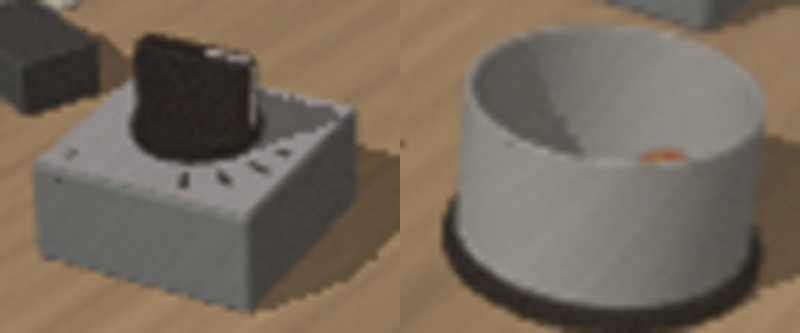

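Run:
```python
from m import *
d=load('top0');hsv=cv2.cvtColor(d['color'],cv2.COLOR_BGR2HSV)
uv=box(380,225,75,70);P=depthpts(d,uv);k=(P[:,2]>70)&(P[:,2]<81);Q=P[k]
def circR(P,R,q0):
    r=least_squares(lambda q:np.hypot(P[:,0]-q[0],P[:,1]-q[1])-R,q0,loss='soft_l1',f_scale=2);return r.x,np.std(r.fun)
print('depth rim',circR(Q,64,[464,-329]))
s=load('side0')
# side: depth rim pts
uv=box(375,195,70,60);P=depthpts(s,uv);k=(P[:,2]>72)&(P[:,2]<79);Q=P[k];print('side rim',len(Q),Q.mean(0),circR(Q,64,[464,-329]))
# side knob top & bar & disc
for n,b,lo,hi in [('knob',(255,280,26,36),46,60),('bar',(280,215,50,50),70,98),('disc',(225,280,85,60),9,18)]:
    P=depthpts(s,box(*b));Q=P[(P[:,2]>lo)&(P[:,2]<hi)];r=cv2.minAreaRect(Q[:,:2].astype(np.float32));print(n,len(Q),Q.mean(0).round(1),r)
    if n=='disc':print(circ(Q))
# top colour: gradient along rays from projected rim, outer edge
R,t=RT(d)
def proj(X,d):
    return cv2.projectPoints(np.array(X,float).reshape(-1,1,3),np.array(d['rvec'],float),np.array(d['tvec'],float),np.array(d['camera_matrix']),np.array([float(d['k1']),0,0,0]))[0].reshape(-1,2)
for nm,dd in (('top',d),('side',s)):
    im=cv2.resize(dd['color'],None,fx=1,fy=1).copy()
    big=cv2.resize(im,None,fx=6,fy=6,interpolation=2)
    a=np.linspace(0,2*np.pi,100)
    for (cx,cy,r,z) in [(463.8,-329.3,66,75),(463.8,-329.3,72,0),(536.8,129,70,13)]:
        pp=proj(np.c_[cx+r*np.cos(a),cy+r*np.sin(a),0*a+z],dd)
        cv2.polylines(big,[np.int32(pp*6+3)],True,(0,0,255),1)
    c=proj([[463.8,-329.3,60]],dd)[0]*6;e=proj([[536.8,129,13]],dd)[0]*6
    f=lambda c,w=200:cv2.resize(big[int(c[1])-w:int(c[1])+w,int(c[0])-w:int(c[0])+w],(400,400))
    cv2.imwrite(f'pics/ov_{nm}.png',np.hstack([f(c,270),f(e,270)]))
```

```text
depth rim (array([ 464.40582869, -329.42735732]), np.float64(1.391119610483855))
side rim 196 [ 455.52510173 -324.48536024   74.46559229] (array([ 459.51491945, -326.15856907]), np.float64(2.051463509526838))
knob 98 [531.3 134.2  51.6] ((532.0597534179688, 133.53192138671875), (23.517005920410156, 26.850175857543945), 48.43232345581055)
bar 234 [618.9 -86.3  84.3] ((621.4324340820312, -88.60214233398438), (57.05715560913086, 19.00027847290039), 10.31740951538086)
disc 2005 [527.  138.7  12.6] ((533.5374755859375, 132.31781005859375), (139.56617736816406, 142.02850341796875), 60.22998809814453)
(array([534.12002464, 131.72212838,  52.22613365]), np.float64(15.702845489925886))
```

View pics/ov_top.png

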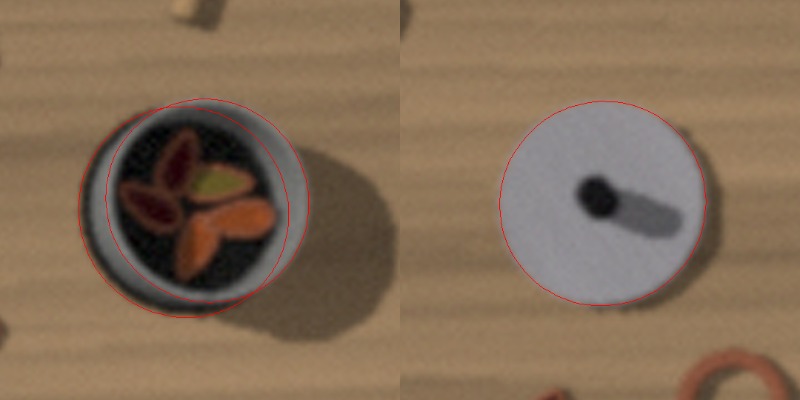

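View pics/ov_side.png

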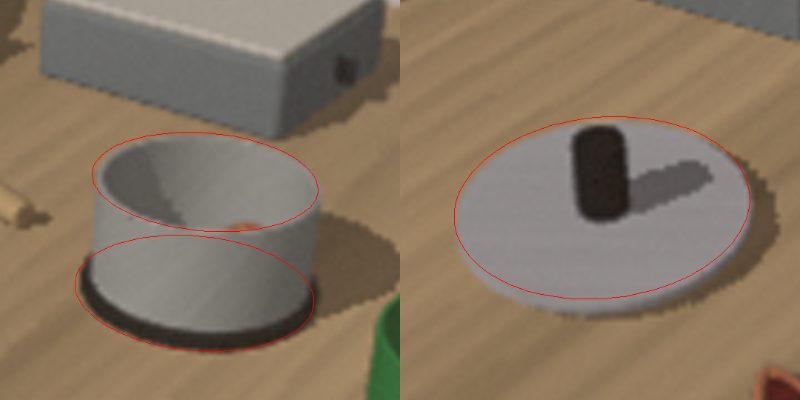

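Emit:
send_rows --pt "0 0 0 -0.142 1" --pt "0 0 0 -0.142 1" --pt "0 0 0 -0.142 1" --pt "0 0 0 -0.142 1" --pt "0 0 0 -0.142 1"

```text
t: 0.6
ee_pos: [262.6, -566.8, 302.2]
orientation: [-2.636, -1.708, -0.0]
ft_force: [0.5, 0.4, 0.4]
width: 87.6
```

```bash
cat >> h.py <<'E'
def tool():
    o=telemetry.get_obs();R=cv2.Rodrigues(np.array(o['orientation']))[0];return o,R
def go(x,y,z,yaw=None):
    o,R=tool();e=R.T@(np.array([x,y,z])-o['ee_pos'])
    print('t',o['t'],'pos',o['ee_pos'].round(1),'yaw',np.arctan2(R[1,0],R[0,0]).round(4),'z',R[:,2].round(4),'w',o['width'].round(1),'F',o['ft_force'].round(1),'M',o['moment'].round(2),'q',o['qpos'].round(2)); print('tool delta mm',e.round(1))
E
python3 -c "
from h import *
go(536.5,129.3,302)"
```

```text
Traceback (most recent call last):
  File "h.py", line 23, in go
    print('t',o['t'],'pos',o['ee_pos'].round(1),'yaw',np.arctan2(R[1,0],R[0,0]).round(4),'z',R[:,2].round(4),'w',o['width'].round(1),'F',o['ft_force'].round(1),'M',o['moment'].round(2),'q',o['qpos'].round(2)); print('tool delta mm',e.round(1))
                                                                                                                 ^^^^^^^^^^^^^^^^
AttributeError: 'float' object has no attribute 'round'
```

```bash
sed -i "s/o\['width'\].round(1)/round(o['width'],1)/" h.py
python3 -c "
from h import *
go(536.5,129.3,302)"
```

```text
t 0.6 pos [ 262.6 -566.8  302.2] yaw 1.1496 z [-4.e-04  9.e-04 -1.e+00] w 87.6 F [0.5 0.4 0.4] M [-0.02 -0.    0.  ] q [-1.16  0.42  1.63 -0.    1.09 -0.73]
tool delta mm [ 7.473e+02 -3.460e+01  7.000e-01]
```

Emit:
send_rows --pt "0 0 0 -0.142 1" --pt "0 0 0 -0.142 1" --pt "0 0 0 -0.142 1"

```text
t: 0.9
ee_pos: [262.6, -566.9, 302.2]
orientation: [-2.215, -2.226, -0.0]
ft_force: [-0.2, 0.6, 0.1]
width: 87.8
```

```bash
python3 -c "
from h import *
go(536.5,129.3,302)"
```

```text
t 0.9 pos [ 262.6 -566.9  302.2] yaw 1.5756 z [-4.e-04  8.e-04 -1.e+00] w 87.8 F [-0.2  0.6  0.1] M [ 0.   -0.12 -0.01] q [-1.16  0.42  1.63 -0.    1.09 -1.16]
tool delta mm [694.8 277.3   0.7]
```

Emit:
send_rows --pt "0.03 0.012 0 0 1" --pt "0.035 0.014 0 0 1" --pt "0.035 0.014 0 0 1" --pt "0.035 0.014 0 0 1" --pt "0.035 0.014 0 0 1"

```text
t: 1.4
ee_pos: [331.0, -395.6, 302.4]
orientation: [-2.223, -2.219, -0.0]
ft_force: [0.2, 0.2, 0.4]
width: 87.7
```

Emit:
send_rows --pt "0.035 0.014 0 0 1" --pt "0.035 0.014 0 0 1" --pt "0.035 0.014 0 0 1" --pt "0.035 0.014 0 0 1" --pt "0.035 0.014 0 0 1"

```text
t: 1.9
ee_pos: [401.2, -220.7, 302.6]
orientation: [-2.223, -2.22, -0.0]
ft_force: [-0.3, -0.5, -0.5]
width: 87.7
```

Emit:
send_rows --pt "0.035 0.014 0 0 1" --pt "0.035 0.014 0 0 1" --pt "0.035 0.014 0 0 1" --pt "0.035 0.014 0 0 1" --pt "0.035 0.014 0 0 1"

```text
t: 2.4
ee_pos: [471.4, -45.7, 302.5]
orientation: [-2.222, -2.22, 0.0]
ft_force: [0.7, 0.7, 0.6]
width: 87.9
```

Emit:
send_rows --pt "0.035 0.014 0 0 1" --pt "0.035 0.014 0 0 1" --pt "0.035 0.014 0 0 1" --pt "0.015 0.007 0 0 1" --pt "0 0 0 0 1"

```text
t: 2.9
ee_pos: [520.8, 74.0, 302.4]
orientation: [-2.219, -2.223, 0.0]
ft_force: [-0.7, -0.5, 0.8]
width: 88.0
```

```bash
python3 -c "
from h import *
go(536.5,129.3,302)
snap('side','side1');snap('top','top1')"
```

```text
t 2.9 pos [520.8  74.  302.4] yaw 1.5725 z [-2.e-04 -0.e+00 -1.e+00] w 88.0 F [-0.7 -0.5  0.8] M [-0.03 -0.13 -0.01] q [ 0.12  0.28  1.85 -0.    1.02  0.12]
tool delta mm [55.2 15.8  0.4]
```

View pics/side1.png

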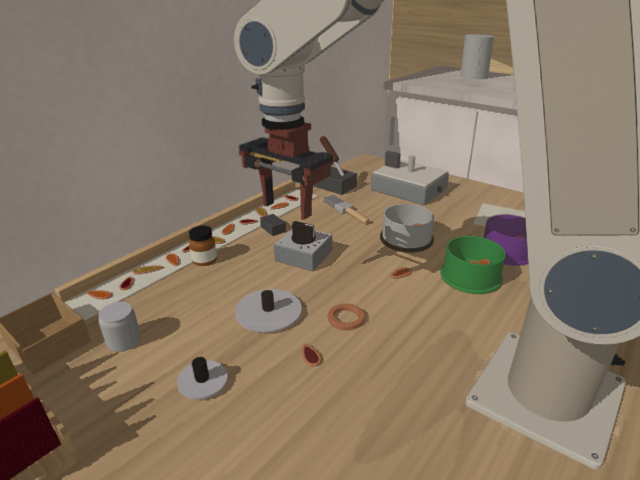

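View pics/top1.png

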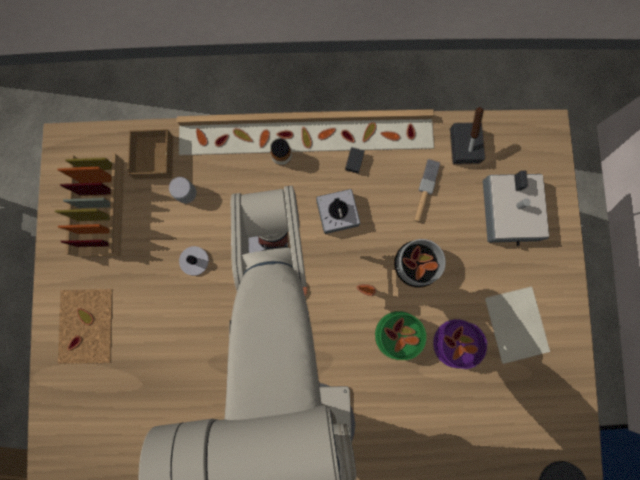

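Run:
```python
from m import *
s=load('side1')
P=depthpts(s,box(235,150,110,75));uv=box(235,150,110,75)
k=(P[:,2]>224)&(P[:,2]<250)&(np.abs(P[:,0]-521)<90)&(np.abs(P[:,1]-74)<40)
for nm,kk in (('far',k&(P[:,0]>521)),('near',k&(P[:,0]<521))):
    Q=P[kk];print(nm,len(Q),np.percentile(Q,[2,50,98],axis=0).round(1).tolist())
from h import *
X=[[520.8+sx*57.5,74+sy*10,222.4] for sx in(-1,1) for sy in (-1,1)]+[[520.8+sx*44,74+sy*10,222.4] for sx in(-1,1) for sy in (-1,1)]
pp=cv2.projectPoints(np.array(X),np.array(s['rvec'],float),np.array(s['tvec'],float),np.array(s['camera_matrix']),np.array([float(s['k1']),0,0,0]))[0].reshape(-1,2)
print(pp.round(1))
big=cv2.resize(s['color'][140:230,230:350],None,fx=6,fy=6,interpolation=2)
for p in pp: cv2.circle(big,tuple(np.int32((p-[230,140])*6+3)),3,(0,255,0),-1)
cv2.imwrite('pics/f1.png',big)
```

```text
far 127 [[562.5, 64.3, 224.7], [564.8, 79.2, 237.1], [571.9, 86.8, 248.6]]
near 137 [[466.0, 62.4, 225.2], [467.7, 77.7, 237.1], [473.3, 87.4, 249.7]]
[[312.6 216.5]
 [305.8 220.3]
 [268.4 201. ]
 [261.5 204.4]
 [307.  214.5]
 [300.2 218.3]
 [273.3 202.7]
 [266.3 206.1]]
```

View pics/f1.png

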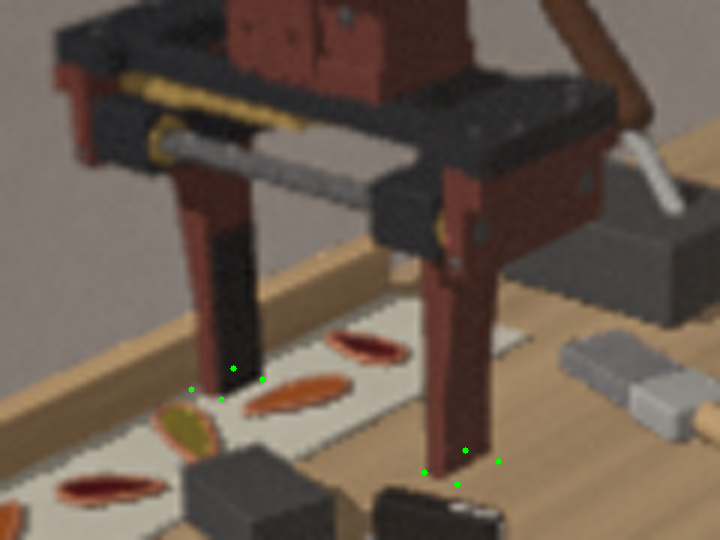

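Emit:
send_rows --pt "0.03 0.007 0.02 0 1" --pt "0.0275 0.0067 0.03 0 1" --pt "0 0 0.035 0 1" --pt "0 0 0.035 0 1" --pt "0 0 0.03 0 1"

```text
t: 3.5
ee_pos: [533.3, 128.5, 151.2]
orientation: [-2.224, -2.219, 0.002]
ft_force: [-0.3, -0.0, 1.0]
width: 87.8
```

Emit:
send_rows --pt "0 0 0.02 0 1" --pt "0 0 0.015 0 1" --pt "0 0 0.01 0 1" --pt "0 0 0.005 0 1" --pt "0 0 0 0 1"

```text
t: 4.0
ee_pos: [534.2, 129.8, 102.7]
orientation: [-2.223, -2.22, 0.0]
ft_force: [-0.3, -0.0, 1.1]
width: 88.0
```

Run:
```python
from m import *
go(534.5,131.5,100.5)
s=snap('side','side2')
cv2.imwrite('pics/f2.png',cv2.resize(s['color'][240:350,200:340],None,fx=5,fy=5,interpolation=2))
```

```text
t 4.0 pos [534.2 129.8 102.7] yaw 1.5693 z [-1.e-04 -0.e+00 -1.e+00] w 88.0 F [-0.3 -0.   1.1] M [-0.01 -0.04 -0.01] q [ 0.22  0.62  1.89 -0.    0.63  0.22]
tool delta mm [1.7 0.3 2.2]
```

View pics/f2.png

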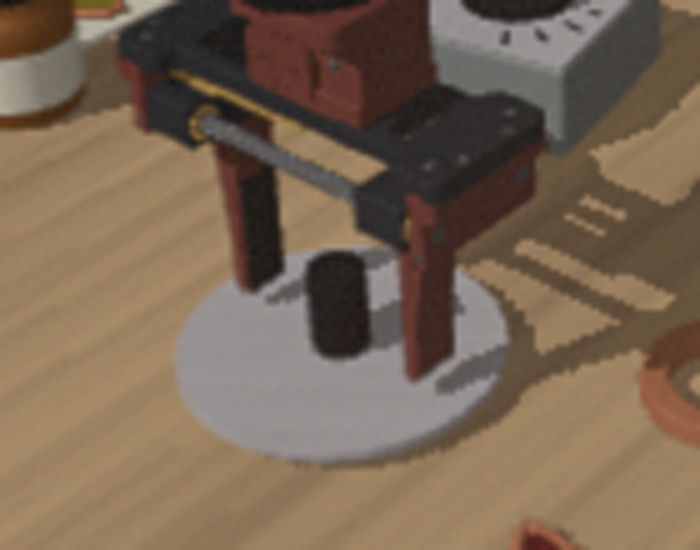

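Run:
```python
from m import *
s=load('side2');P=depthpts(s,box(235,270,65,50))
for nm,xl,xh,zl,zh in (('far',565,600,28,45),('near',465,495,28,45),('knob',512,556,25,47)):
    k=(P[:,0]>xl)&(P[:,0]<xh)&(P[:,2]>zl)&(P[:,2]<zh)&(abs(P[:,1]-130)<30);Q=P[k]
    print(nm,len(Q),np.percentile(Q,[3,50,97],axis=0).round(1).tolist())
    if nm=='knob':
        r=least_squares(lambda q:np.hypot(Q[:,0]-q[0],Q[:,1]-q[1])-13,[534,131],loss='soft_l1');print(r.x)
```

```text
far 69 [[575.9, 120.6, 28.8], [578.3, 134.0, 36.2], [584.3, 141.8, 44.2]]
near 67 [[479.2, 118.8, 29.0], [481.0, 135.8, 36.7], [486.8, 142.8, 44.5]]
knob 110 [[520.0, 126.1, 25.5], [524.6, 140.5, 35.1], [539.9, 145.3, 45.5]]
[533.73399532 131.62764127]
```

Emit:
send_rows --pt "0.0 0 0.002 0 1" --pt "0 0 0 0 0" --pt "0 0 0 0 -0.4" --pt "0 0 0 0 -0.7" --pt "0 0 0 0 -1"

```text
t: 4.55
ee_pos: [534.2, 130.2, 100.9]
orientation: [2.222, 2.22, 0.0]
ft_force: [0.2, -0.0, 0.6]
width: 58.9
```

Emit:
send_rows --pt "0.0 0 0 0 -1" --pt "0 0 0 0 -1" --pt "0 0 0 0 -1" --pt "0 0 0 0 -1" --pt "0 0 0 0 -1"

```text
t: 5.05
ee_pos: [534.1, 130.2, 100.7]
orientation: [2.223, 2.22, 0.0]
ft_force: [-0.0, -0.1, 0.3]
width: 25.7
```

Run:
```python
from m import *
go(534.5,131.5,100.5)
s=snap('side','side3')
P=depthpts(s,box(220,270,90,70));Q=P[(P[:,2]>9)&(P[:,2]<17)];r=cv2.minAreaRect(Q[:,:2].astype(np.float32));print('disc',r)
cv2.imwrite('pics/f3.png',cv2.resize(s['color'][240:350,200:340],None,fx=5,fy=5,interpolation=2))
```

```text
t 5.05 pos [534.1 130.2 100.7] yaw 1.5698 z [ 0.  0. -1.] w 25.7 F [-0.  -0.1  0.3] M [-0.01 -0.13 -0.02] q [0.22 0.62 1.89 0.   0.62 0.22]
tool delta mm [1.3 0.4 0.2]
disc ((530.1051025390625, 134.6070098876953), (138.09149169921875, 135.2776336669922), 48.29387283325195)
```

View pics/f3.png

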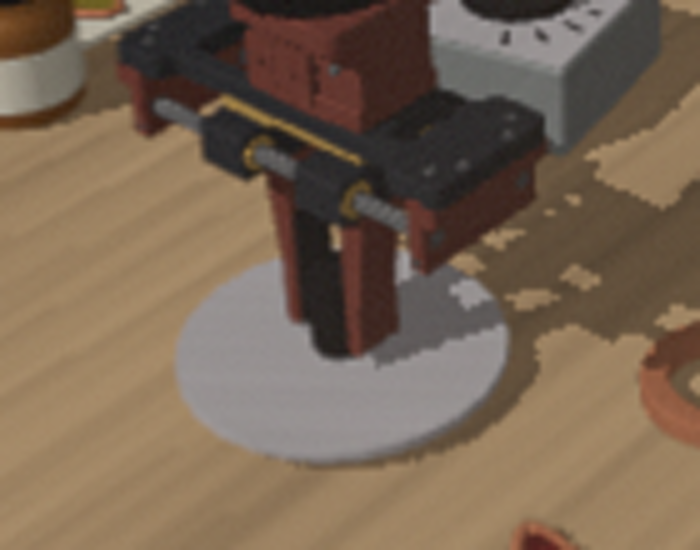

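Emit:
send_rows --pt "0 0 -0.005 0 -1" --pt "0 0 -0.01 0 -1" --pt "0 0 -0.015 0 -1" --pt "0 0 -0.02 0 -1" --pt "0 0 -0.02 0 -1"

```text
t: 5.6
ee_pos: [534.1, 130.1, 172.4]
orientation: [2.222, 2.22, 0.0]
ft_force: [-0.2, 1.0, -3.4]
width: 25.3
```

Emit:
send_rows --pt "0 0 -0.02 0 -1" --pt "0 0 -0.02 0 -1" --pt "0 0 -0.02 0 -1" --pt "0 0 -0.015 0 -1" --pt "0 0 -0.005 0 -1"

```text
t: 6.1
ee_pos: [534.8, 130.3, 253.5]
orientation: [2.221, 2.219, 0.005]
ft_force: [-0.5, -0.6, -3.1]
width: 25.5
```

Run:
```python
from m import *
go(461,-328.3,250)
s=snap('side','side4')
```

```text
t 6.1 pos [534.8 130.3 253.5] yaw 1.5698 z [ 3.8e-03  9.0e-04 -1.0e+00] w 25.5 F [-0.5 -0.6 -3.1] M [-0.01 -0.05 -0.06] q [0.22 0.38 1.84 0.   0.92 0.22]
tool delta mm [-458.7  -73.3    2.8]
```

View pics/side4.png

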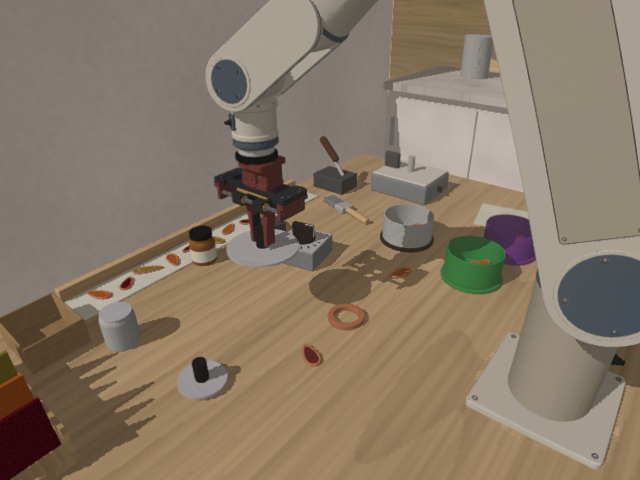

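Emit:
send_rows --pt "-0.01 -0.0016 0 0 -1" --pt "-0.02 -0.0032 0 0 -1" --pt "-0.03 -0.0048 0 0 -1" --pt "-0.03 -0.0048 0 0 -1" --pt "-0.03 -0.0048 0 0 -1"

```text
t: 6.65
ee_pos: [513.6, 8.7, 249.6]
orientation: [-2.221, -2.22, 0.003]
ft_force: [0.6, -0.9, -2.8]
width: 25.4
```

Emit:
send_rows --pt "-0.03 -0.0048 0 0 -1" --pt "-0.03 -0.0048 0 0 -1" --pt "-0.03 -0.0048 0 0 -1" --pt "-0.03 -0.0048 0 0 -1" --pt "-0.03 -0.0048 0 0 -1"

```text
t: 7.15
ee_pos: [489.3, -141.3, 249.7]
orientation: [-2.221, -2.219, 0.002]
ft_force: [0.4, 0.1, -2.7]
width: 25.4
```

Emit:
send_rows --pt "-0.03 -0.0048 0 0 -1" --pt "-0.03 -0.0048 0 0 -1" --pt "-0.03 -0.0048 0 0 -1" --pt "-0.03 -0.0048 0 0 -1" --pt "-0.03 -0.0048 0 0 -1"

```text
t: 7.65
ee_pos: [465.0, -291.1, 249.6]
orientation: [-2.221, -2.218, 0.001]
ft_force: [0.3, -0.9, -3.8]
width: 25.4
```

Emit:
send_rows --pt "-0.02 -0.0032 0 0 -1" --pt "-0.012 -0.002 0 0 -1" --pt "-0.006 -0.001 0 0 -1" --pt "0 0 0 0 -1" --pt "0 0 0 0 -1"

```text
t: 8.15
ee_pos: [460.1, -327.1, 250.4]
orientation: [-2.221, -2.22, -0.0]
ft_force: [0.8, 0.5, -3.0]
width: 25.5
```

Run:
```python
from m import *
go(461,-328.3,250)
s=snap('side','side5');snap('top','top5')
```

```text
t 8.15 pos [ 460.1 -327.1  250.4] yaw 1.5702 z [-6.e-04  7.e-04 -1.e+00] w 25.5 F [ 0.8  0.5 -3. ] M [-0.04 -0.11  0.03] q [-0.64  0.4   1.8   0.    0.94 -0.64]
tool delta mm [-1.2  0.9  0.4]
```

View pics/side5.png

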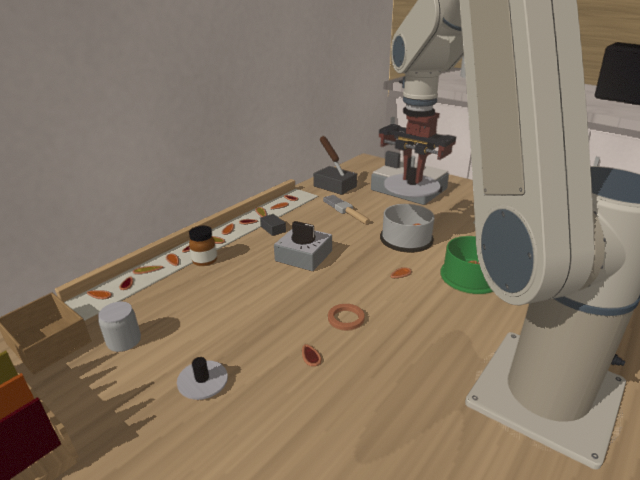

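View pics/top5.png

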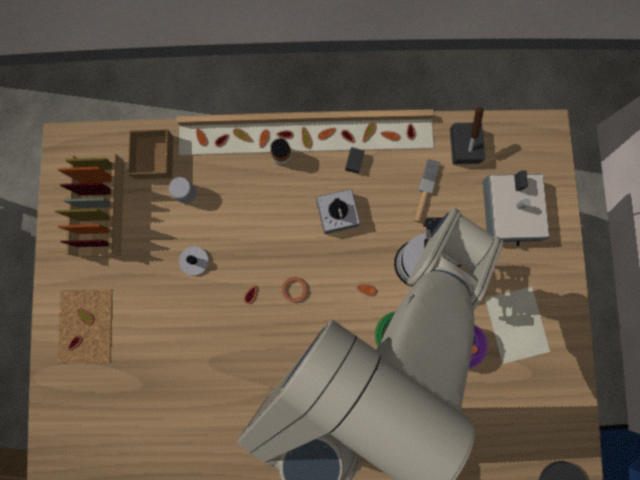

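Emit:
send_rows --pt "-0.0012 0.0009 0.01 0 -1" --pt "0 0 0.015 0 -1" --pt "0 0 0.015 0 -1" --pt "0 0 0.012 0 -1" --pt "0 0 0.008 0 -1"

```text
t: 8.75
ee_pos: [460.8, -328.5, 189.0]
orientation: [-2.221, -2.219, 0.0]
ft_force: [-0.2, -0.4, -2.4]
width: 25.4
```

Emit:
send_rows --pt "0 0 0.006 0 -1" --pt "0 0 0.003 0 -1" --pt "0 0 0 0 -1" --pt "0 0 0 0 -1"

```text
t: 9.15
ee_pos: [461.4, -329.2, 182.0]
orientation: [2.222, 2.22, 0.0]
ft_force: [0.2, 0.3, -3.0]
width: 25.3
```

Run:
```python
from m import *
go(461,-328.3,181)
s=snap('side','side6');t=snap('top','top6')
def circR(P,R,q0):
    r=least_squares(lambda q:np.hypot(P[:,0]-q[0],P[:,1]-q[1])-R,q0,loss='soft_l1',f_scale=2);return r.x,np.std(r.fun)
P=depthpts(s,box(370,180,80,50));Q=P[(P[:,2]>88)&(P[:,2]<97)];print('disc side',len(Q),cv2.minAreaRect(Q[:,:2].astype(np.float32)),np.percentile(Q,[.5,99.5],axis=0).round(1).tolist(),np.median(Q[:,2]))
a=cv2.resize(s['color'][170:260,360:460],None,fx=4,fy=4,interpolation=2);b=cv2.resize(t['color'][215:305,375:475],None,fx=4,fy=4,interpolation=2)
cv2.imwrite('pics/f6.png',np.hstack([a,b]))
```

```text
t 9.15 pos [ 461.4 -329.2  182. ] yaw 1.5698 z [ 6.e-04 -4.e-04 -1.e+00] w 25.3 F [ 0.2  0.3 -3. ] M [-0.05 -0.1  -0.  ] q [-0.64  0.51  1.84  0.    0.8  -0.64]
tool delta mm [ 0.9 -0.4  1. ]
disc side 869 ((457.696044921875, -323.4827880859375), (137.1167449951172, 135.69239807128906), 23.808237075805664) [[391.2, -392.7, 89.2], [525.9, -258.1, 96.8]] 94.56492348185039
```

View pics/f6.png

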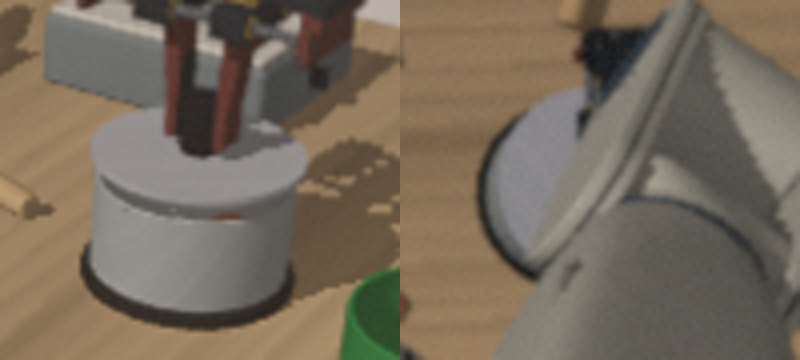

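Emit:
send_rows --pt "0.001 -0.0004 0.003 0 -1" --pt "0 0 0.003 0 -1" --pt "0 0 0.002 0 -1" --pt "0 0 0 0 -1"

```text
t: 9.65
ee_pos: [460.6, -327.8, 173.3]
orientation: [-2.222, -2.22, 0.0]
ft_force: [-0.2, -0.1, -2.9]
width: 25.7
```

Emit:
send_rows --pt "0 0 0.002 0 -1" --pt "0 0 0.001 0 -1" --pt "0 0 0.001 0 -1" --pt "0 0 0 0 -1"

```text
t: 10.05
ee_pos: [460.7, -328.0, 169.5]
orientation: [-2.222, -2.22, 0.0]
ft_force: [-0.1, -0.2, -3.6]
width: 25.6
```

Run:
```python
from m import *
go(461,-328.3,168)
s=snap('side','side7')
cv2.imwrite('pics/f7.png',cv2.resize(s['color'][170:260,360:460],None,fx=6,fy=6,interpolation=2))
```

```text
t 10.05 pos [ 460.7 -328.   169.5] yaw 1.5698 z [-2.e-04  1.e-04 -1.e+00] w 25.6 F [-0.1 -0.2 -3.6] M [ 0.   -0.12 -0.  ] q [-0.64  0.52  1.84 -0.    0.77 -0.64]
tool delta mm [-0.3  0.3  1.5]
```

View pics/f7.png

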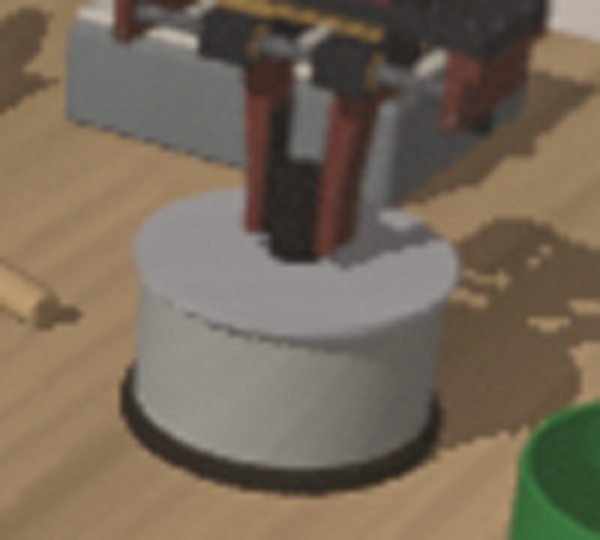

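Emit:
send_rows --pt "0 0 0.001 0 -1" --pt "0 0 0.0005 0 -1" --pt "0 0 0 0 -1"

```text
t: 10.4
ee_pos: [460.7, -328.0, 168.1]
orientation: [-2.223, -2.22, 0.0]
ft_force: [0.1, -0.2, -2.4]
width: 25.5
```

Emit:
send_rows --pt "0 0 0.0005 0 -1" --pt "0 0 0 0 -1" --pt "0 0 0 0 -1"

```text
t: 10.7
ee_pos: [460.8, -328.0, 167.7]
orientation: [2.223, 2.22, -0.0]
ft_force: [-0.5, -0.4, -2.7]
width: 25.6
```

Emit:
send_rows --pt "0 0 0.0005 0 -1" --pt "0 0 0 0 -1" --pt "0 0 0 0 -1"

```text
t: 11.0
ee_pos: [460.7, -328.0, 167.6]
orientation: [2.222, 2.22, 0.0]
ft_force: [-1.6, 1.6, 5.7]
width: 25.4
```

Emit:
send_rows --pt "0 0 0 0 -0.3" --pt "0 0 0 0 -0.2" --pt "0 0 0 0 0" --pt "0 0 0 0 0.3" --pt "0 0 0 0 0.3"

```text
t: 11.5
ee_pos: [460.8, -328.0, 167.1]
orientation: [-2.223, -2.22, -0.0]
ft_force: [-0.5, -0.1, 0.5]
width: 55.0
```

Emit:
send_rows --pt "0 0 0 0 0.3" --pt "0 0 -0.005 0 0.3" --pt "0 0 -0.015 0 0.3" --pt "0 0 -0.03 0 0.3" --pt "0 0 -0.03 0 0.3"

```text
t: 12.0
ee_pos: [460.6, -327.9, 248.8]
orientation: [-2.222, -2.22, 0.0]
ft_force: [0.5, -0.3, 0.7]
width: 57.2
```

Run:
```python
from m import *
go(461,-328.3,250)
s=snap('side','side8')
P=depthpts(s,box(370,180,80,60));Q=P[(P[:,2]>76)&(P[:,2]<85)];A=np.c_[Q[:,:2],np.ones(len(Q))];print('plane',np.linalg.lstsq(A,Q[:,2],rcond=None)[0],np.median(Q[:,2]))
cv2.imwrite('pics/f8.png',cv2.resize(s['color'][170:260,360:460],None,fx=6,fy=6,interpolation=2))
```

```text
t 12.0 pos [ 460.6 -327.9  248.8] yaw 1.5698 z [-3.e-04  3.e-04 -1.e+00] w 57.2 F [ 0.5 -0.3  0.7] M [-0.03 -0.09  0.03] q [-0.64  0.41  1.8   0.    0.93 -0.64]
tool delta mm [-0.4  0.4 -1.2]
plane [ 1.03238220e-03 -6.86572692e-03  7.75156603e+01] 80.22608882988399
```

View pics/f8.png

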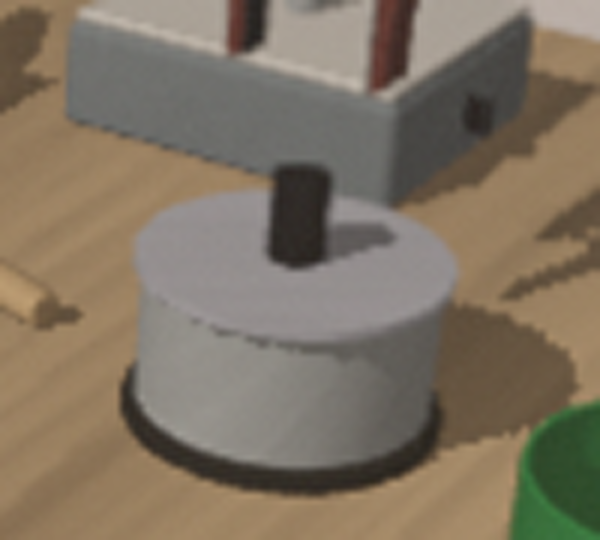

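Emit:
send_rows --pt "0.02 0.0137 0 0 0.3" --pt "0.035 0.024 0 0 1" --pt "0.035 0.024 0 0 1" --pt "0.035 0.024 0 0 1" --pt "0.035 0.024 0 0 1"

```text
t: 12.55
ee_pos: [571.6, -166.8, 248.6]
orientation: [2.222, 2.219, 0.001]
ft_force: [0.2, -0.9, -0.0]
width: 85.7
```

Emit:
send_rows --pt "0.035 0.024 0 0 1" --pt "0.0275 0.0187 0 0 1" --pt "0.015 0.0103 0 0 1" --pt "0 0 0 -0.1 1" --pt "0 0 0 -0.14 1"

```text
t: 13.05
ee_pos: [623.8, -90.3, 247.8]
orientation: [1.934, 2.476, -0.0]
ft_force: [0.7, -0.7, -0.3]
width: 87.7
```

Emit:
send_rows --pt "0 0 0 -0.14 1" --pt "0 0 0 -0.14 1" --pt "0 0 0 -0.14 1" --pt "0 0 0 -0.14 1" --pt "0 0 0 -0.14 1"

```text
t: 13.55
ee_pos: [623.5, -91.4, 247.9]
orientation: [0.968, 2.988, -0.0]
ft_force: [-0.5, 0.6, -0.3]
width: 87.6
```

Emit:
send_rows --pt "0 0 0 -0.14 1" --pt "0 0 0 -0.14 1" --pt "0 0 0 -0.14 1" --pt "0 0 0 -0.14 1" --pt "0 0 0 -0.14 1"

```text
t: 14.05
ee_pos: [623.4, -91.4, 247.9]
orientation: [-0.115, 3.139, -0.0]
ft_force: [0.1, -0.0, 0.6]
width: 87.9
```

Emit:
send_rows --pt "0 0 0 -0.14 1" --pt "0 0 0 0 1"

```text
t: 14.25
ee_pos: [623.5, -91.3, 247.8]
orientation: [-0.327, 3.124, -0.0]
ft_force: [-0.2, -0.1, 0.6]
width: 87.9
```

Run:
```python
from m import *
go(623.3,-90.4,144.5)
```

```text
t 14.25 pos [623.5 -91.3 247.8] yaw -2.9328 z [ 4.e-04 -3.e-04 -1.e+00] w 87.9 F [-0.2 -0.1  0.6] M [ 0.09 -0.14 -0.03] q [-0.16  0.49  1.66 -0.    0.99 -1.94]
tool delta mm [  0.    1.  103.3]
```

Emit:
send_rows --pt "0 0.001 0.015 0.01 1" --pt "0 0 0.03 0 1" --pt "0 0 0.03 0 1" --pt "0 0 0.015 0 1" --pt "0 0 0.008 0 1"

```text
t: 14.75
ee_pos: [622.5, -89.6, 147.1]
orientation: [0.307, -3.124, -0.001]
ft_force: [1.2, 0.4, -0.2]
width: 88.0
```

Emit:
send_rows --pt "0 0 0.004 0 1" --pt "0 0 0 0 1"

```text
t: 14.95
ee_pos: [623.7, -89.7, 145.3]
orientation: [-0.31, 3.126, -0.0]
ft_force: [0.5, 0.4, 0.8]
width: 88.0
```

Run:
```python
from m import *
go(623.3,-90.4,144.5)
s=snap('side','side9');t=snap('top','top9')
a=cv2.resize(s['color'][190:280,260:360],None,fx=4,fy=4,interpolation=2);b=cv2.resize(t['color'][165:255,290:390],None,fx=4,fy=4,interpolation=2)
cv2.imwrite('pics/f9.png',np.hstack([a,b]))
```

```text
t 14.95 pos [623.7 -89.7 145.3] yaw -2.944 z [ 3.e-04 -0.e+00 -1.e+00] w 88.0 F [0.5 0.4 0.8] M [ 0.08 -0.12  0.02] q [-0.16  0.63  1.7   0.    0.81 -1.93]
tool delta mm [ 0.6 -0.6  0.8]
```

View pics/f9.png

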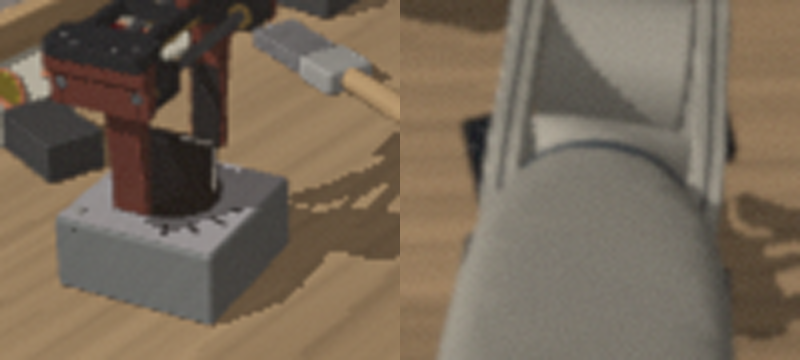

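Fingers straddle the bar. Closing.

Emit:
send_rows --pt "0 -0.0006 0 0 0.3" --pt "0 0 0 0 -0.2" --pt "0 0 0 0 -0.5" --pt "0 0 0 0 -0.6" --pt "0 0 0 0 -0.8"

```text
t: 15.55
ee_pos: [623.6, -90.3, 145.3]
orientation: [-0.311, 3.126, -0.0]
ft_force: [0.3, -0.5, 1.3]
width: 51.1
```

Emit:
send_rows --pt "0 0 0 0 -1" --pt "0 0 0 0 -1" --pt "0 0 0 0 -1" --pt "0 0 0 0 -1" --pt "0 0 0 0 -1"

```text
t: 16.05
ee_pos: [623.8, -90.9, 145.2]
orientation: [-0.312, 3.126, -0.002]
ft_force: [-0.1, -5.4, -0.6]
width: 16.2
```

Run:
```python
from m import *
go(623.3,-90.4,144.5)
```

```text
t 16.05 pos [623.8 -90.9 145.2] yaw -2.9428 z [ 4.0e-04 -1.3e-03 -1.0e+00] w 16.2 F [-0.1 -5.4 -0.6] M [-0.76 -0.16 -0.  ] q [-0.16  0.63  1.7  -0.    0.81 -1.93]
tool delta mm [0.3 0.6 0.7]
```

Emit:
send_rows --pt "0 -0.0007 0 0 -1" --pt "0 0 0 0.05 -1" --pt "0 0 0 0.08 -1" --pt "0 0 0 0.08 -1"

```text
t: 16.45
ee_pos: [623.8, -91.1, 145.2]
orientation: [0.024, 3.141, -0.0]
ft_force: [0.3, -1.4, -0.4]
width: 15.5
```

Run:
```python
from m import *
go(623.3,-90.4,144.5)
```

```text
t 16.45 pos [623.8 -91.1 145.2] yaw 3.1266 z [ 1.e-04 -1.e-04 -1.e+00] w 15.5 F [ 0.3 -1.4 -0.4] M [-0.16 -0.15  0.07] q [-0.16  0.63  1.7  -0.    0.81 -1.72]
tool delta mm [0.5 0.7 0.7]
```

Emit:
send_rows --pt "0 0 0 0.09 -1" --pt "0 0 0 0.09 -1" --pt "0 0 0 0.09 -1" --pt "0 0 0 0.09 -1" --pt "0 0 0 0.09 -1"

```text
t: 16.95
ee_pos: [623.8, -90.9, 145.2]
orientation: [0.724, 3.057, 0.0]
ft_force: [0.9, -1.3, -0.7]
width: 15.9
```

Emit:
send_rows --pt "0 0 0 0.09 -1" --pt "0 0 0 0.09 -1" --pt "0 0 0 0.09 -1" --pt "0 0 0 0.09 -1" --pt "0 0 0 0.09 -1"

```text
t: 17.45
ee_pos: [623.9, -90.8, 145.2]
orientation: [1.388, 2.818, 0.001]
ft_force: [1.1, -1.1, -0.7]
width: 16.1
```

Emit:
send_rows --pt "0 0 0 0.06 -1" --pt "0 0 0 0.03 -1" --pt "0 0 0 0 -1"

```text
t: 17.75
ee_pos: [623.9, -90.8, 145.2]
orientation: [1.509, 2.755, 0.001]
ft_force: [0.9, -0.8, -1.7]
width: 15.6
```

Run:
```python
from m import *
go(623.3,-90.4,144.5)
```

```text
t 17.75 pos [623.9 -90.8 145.2] yaw 2.1397 z [ 5.e-04  2.e-04 -1.e+00] w 15.6 F [ 0.9 -0.8 -1.7] M [-0.04 -0.4   0.14] q [-0.16  0.63  1.7   0.    0.81 -0.73]
tool delta mm [ 0.7 -0.3  0.7]
```

Emit:
send_rows --pt "0 0 0 0.015 -1" --pt "0 0 0 0.01 -1" --pt "0 0 0 0 -1" --pt "0 0 0 0 -1"

```text
t: 18.15
ee_pos: [624.0, -90.8, 145.2]
orientation: [1.542, 2.736, 0.001]
ft_force: [2.4, 0.4, -1.0]
width: 16.0
```

Run:
```python
from m import *
go(623.3,-90.4,144.5)
```

```text
t 18.15 pos [624.  -90.8 145.2] yaw 2.115 z [ 5.e-04  1.e-04 -1.e+00] w 16.0 F [ 2.4  0.4 -1. ] M [ 0.19 -0.63  0.08] q [-0.16  0.63  1.7   0.    0.81 -0.71]
tool delta mm [ 0.7 -0.3  0.7]
```

Emit:
send_rows --pt "0 0 0 0.012 -1" --pt "0 0 0 0 -1" --pt "0 0 0 0 -1"

```text
t: 18.45
ee_pos: [623.9, -90.8, 145.2]
orientation: [1.559, 2.727, 0.001]
ft_force: [3.5, 1.4, -2.6]
width: 16.0
```

Run:
```python
from m import *
go(623.3,-90.4,144.5)
s=snap('side','side10')
a=cv2.resize(s['color'][190:280,260:360],None,fx=6,fy=6,interpolation=2)
cv2.imwrite('pics/f10.png',a)
```

```text
t 18.45 pos [623.9 -90.8 145.2] yaw 2.1028 z [ 5.e-04  1.e-04 -1.e+00] w 16.0 F [ 3.5  1.4 -2.6] M [ 0.31 -0.74  0.13] q [-0.16  0.63  1.7   0.    0.81 -0.7 ]
tool delta mm [ 0.7 -0.3  0.7]
```

View pics/f10.png

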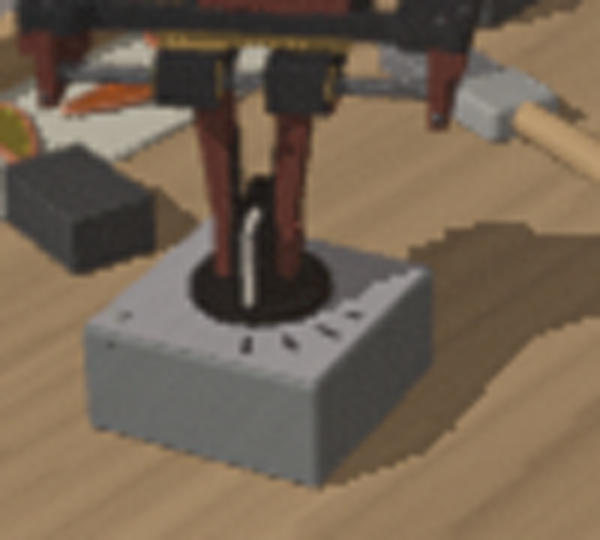

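View pics/side10.png

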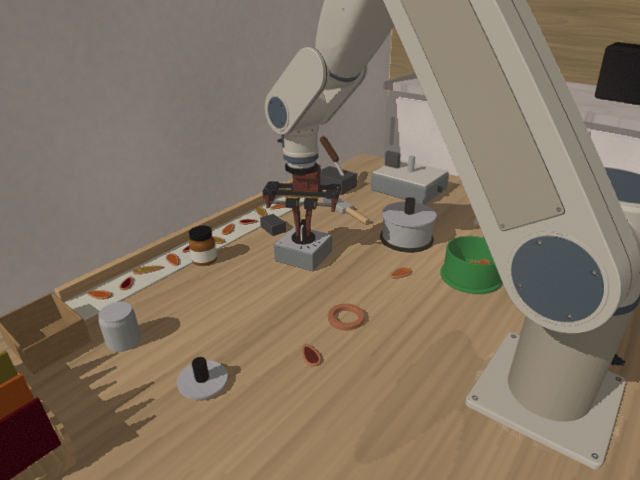

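Emit:
send_rows --pt "0 0 0 0.015 -1" --pt "0 0 0 0 -1" --pt "0 0 0 0 -1"

```text
t: 18.8
ee_pos: [623.9, -90.9, 145.2]
orientation: [1.579, 2.715, 0.0]
ft_force: [3.8, 2.6, -2.8]
width: 15.7
```

Run:
```python
from m import *
go(623.3,-90.4,144.5)
s=snap('side','side11')
# dial pointer: white vertical line on bar end; top surface line -> cast onto z=93 ; base at disc z=59
hsv=cv2.cvtColor(s['color'],cv2.COLOR_BGR2HSV);sub=hsv[215:245,294:312]
ys,xs=np.where((sub[...,1]<60)&(sub[...,2]>130));print(np.c_[xs+294,ys+215].tolist())
P=onplane(s,np.array([[301.3,239.8]]),59);print('line foot on z59',P, )
M=onplane(s,np.array([[301.3,247.5],[308.5,247.2],[314.8,245],[319,242.5]]),50)
c=np.array([623.5,-90.6])+[-.7,1.4]
for p in [*P,*M]:
    v=p[:2]-c;print(np.hypot(*v).round(1),np.degrees(np.arctan2(v[1],v[0])).round(1))
```

```text
t 18.8 pos [623.9 -90.9 145.2] yaw 2.0879 z [ 5.e-04  0.e+00 -1.e+00] w 15.7 F [ 3.8  2.6 -2.8] M [ 0.46 -0.92  0.21] q [-0.16  0.63  1.7   0.    0.81 -0.68]
tool delta mm [ 0.7 -0.3  0.7]
[[302, 225], [294, 226], [301, 226], [294, 227], [301, 227], [294, 228], [300, 228], [301, 228], [294, 229], [300, 229], [294, 230], [294, 231], [300, 231], [300, 232], [301, 234], [301, 235], [301, 236], [301, 237], [301, 238], [301, 239], [294, 243], [311, 243], [294, 244], [295, 244], [296, 244], [297, 244], [307, 244], [308, 244], [309, 244], [310, 244], [311, 244]]
line foot on z59 [[612.23617086 -72.48918114  59.        ]]
19.8 122.3
41.4 126.1
43.1 149.7
42.9 174.3
44.7 -165.1
```

Emit:
send_rows --pt "0 0 0 0 -1" --pt "0 0 0 0 -1" --pt "0 0 0 0 -1" --pt "0 0 0 0 -1" --pt "0 0 0 0 -1"

```text
t: 19.35
ee_pos: [623.9, -90.9, 145.2]
orientation: [1.58, 2.715, 0.0]
ft_force: [4.7, 2.6, -2.8]
width: 15.9
```

Run:
```python
from m import *
go(623.3,-90.4,144.5)
t=snap('top','top12');s=snap('side','side12')
P=depthpts(t,box(390,230,65,65));Q=P[(P[:,2]>76)&(P[:,2]<86)];A=np.c_[Q[:,:2]-Q[:,:2].mean(0),np.ones(len(Q))];print('cover plane',np.linalg.lstsq(A,Q[:,2],rcond=None)[0],cv2.minAreaRect(Q[:,:2].astype(np.float32)))
```

```text
t 19.35 pos [623.9 -90.9 145.2] yaw 2.0878 z [ 5.e-04  1.e-04 -1.e+00] w 15.9 F [ 4.7  2.6 -2.8] M [ 0.47 -0.99  0.24] q [-0.16  0.63  1.7   0.    0.81 -0.68]
tool delta mm [ 0.7 -0.3  0.7]
cover plane [ 6.23664806e-04 -9.92827862e-04  8.03583804e+01] ((463.5000915527344, -327.9736328125), (139.72958374023438, 136.04681396484375), 88.20392608642578)
```

View pics/top12.png

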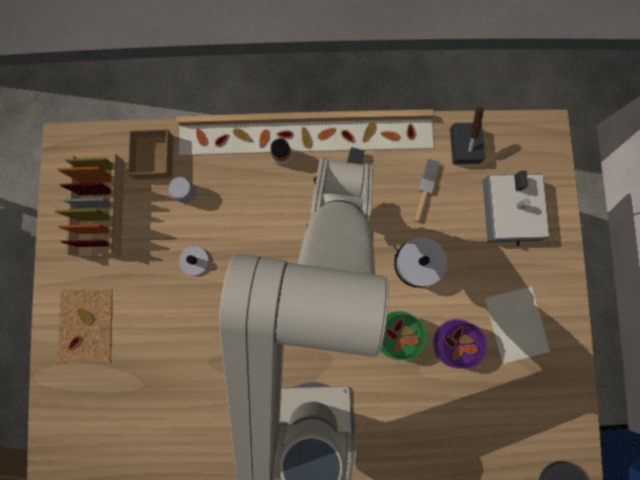

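The top picture shows the cover centred on the tub at (421,262), level at 80 mm, and the visible bystanders where they were. The dial is held steady. I'm handing in.

```bash
python3 -c "
from h import *
print(ctrl.close_job())"
```

```text
the job is handed in; nothing more can be done
None
```

I set the large cover on the steel tub and let go. I then turned the dial clockwise to its third click and handed in at about 19.4 s, still gripping it against the spring.

**Cover:** It went down without touching until the tool reached the height expected for a seated cover, then met light contact of about 6 N upward. After release its top measured 80 mm with a tilt of about 0.1° or less from the top camera, so it is fully down. A noisier first side-camera fit gave about 0.4°. In the top camera its centre is within about 2 mm of where I measured the tub, inside the 4 mm play.

**Dial:** The gripper turned 1.25 rad from rest, and the force and moment rose as it reached the end stop. In the side picture the pointer is at the third mark. The pose held steady over the last 0.5 s, with about 6 N at the wrist and 0.24 N m about the vertical.

**Disagreements and limits:**
- The two cameras differed by 3–5 mm, so I worked from offsets between objects and checked them against the fingers in the side view.
- The dial angle comes from the gripper's turn; the picture can only confirm it to about 0.05 rad.
- In the last top view the arm hid the foil roll and both petals; the side picture taken while holding the dial, just before, showed the foil roll and petals where they started.

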